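# Unlock the sampling probe and hold it drawn up for a cup change

### The job

The sampler's probe is locked down into its cup, and the cup has to be changed. Take the flat-bowed key with the square end from the tool block, push it fully home into the lock beside the probe, turn it clockwise about a quarter turn so that the tongue swings right away from the probe (move the lock only with its key), and leave the key in the lock. Then draw the probe straight up by its knob, without forcing it sideways in its guide, until its tip is well clear of the cup's rim but still well inside the guide bush, and finish holding it there in the gripper, with the cup and everything else left where they stand.

Things in the scene. Friction and masses are not known exactly. Their poses are not given: they have to be found in the camera images.
- station: Sampling station, fixed on the table: aluminium base plate 130 x 270 x 10 mm, a column at its +y end (axis at y = 110 mm) and a 60 mm wide deck plate, top 127 mm high, reaching from the column over the cup. Origin: on the table under the middle between lock (x 0, y +45 mm) and probe (x 0, y -45 mm); z up. Only lock, key and probe rise above 155 mm.
- guide_top (a point): Centre of the upper end of the guide bush, 155 mm above the table: an upright brass sleeve 34 mm across, 50 mm long (lower end 105 mm above the table), with a 13 mm bore in which the probe slides.
- lock_mouth (a point): Centre of the mouth of the lock's square recess, on top of the round steel rotor (31 mm across), 192 mm above the table. The recess is 10.9 mm square, 24 mm deep, straight down, its sides along this point's x and y; it turns with the rotor. It turns stiffly (0.08 N m) and stays where it is left.
- tongue_tip (a point): End of the lock's tongue, a flat steel bar 18 mm wide and 5 mm thick (top 173 mm above the table) that points from the rotor along its -y and ends 81 mm from the lock's axis. Locked, it lies 3 mm over the probe's collar and stops the probe from rising.
- lock (a joint): Angle of the lock's rotor and tongue: 0 locked (tongue over the probe's collar), grows clockwise seen from above, to a stop at 1.5 rad. It starts between 0 and 0.1 rad; the collar is free above about 0.35 rad.
- key_grip (a point): Centre of the key's flat steel bow, 40 mm wide (along its x), 8 mm thick (along its y), 32 mm high; grip it across its thickness. The key stands upright in one of the tool block's holes, its bow in line with the row. Below: 12 mm stem, 20 mm round shoulder (underside 34 mm below this point). Fully home, the shoulder rests on the rotor and this point is 34 mm above lock_mouth.
- key_tip (a point): End of the key's spigot, 56 mm below key_grip: 10 mm square, 22 mm long, sides along the key's x and y; it fits the lock in any of four quarter-turn positions. The key weighs 0.06 to 0.13 kg.
- toolblock: Fixed grey tool block, 50 x 190 x 40 mm high, three square holes 11.4 mm wide and 30 mm deep in a row along its y at -65, 0 and +65 mm. Origin: centre of its underside; z up. The three tools rest on their shoulders, which lie on its top.
- probe_knob (a point): Middle of the probe's round black knob, 24 mm across and 34 mm high, on the probe's axis, 178 mm above its tip; at the start 208 mm above the table. Under the knob is 26 mm of bare rod, then a 30 mm round collar, 10 mm high, that rests on the guide bush at the start.
- probe_tip (a point): Lower tip of the probe, a straight upright steel rod 12 mm across with 0.5 mm play all round in the guide bush. At the start it is 30 mm above the table, inside the cup. The probe weighs 0.28 to 0.45 kg and drops back if let go.
- probe: The same probe as a whole; its origin is at its lower tip, its z runs up along the rod.
- cup: Open clear plastic sample cup, 46 mm across and 75 mm high, loose in its nest under the probe. Origin: centre of its underside, 10 mm above the table. It must stay there.
- cup_rim (a point): Centre of that cup's rim, 85 mm above the table.
- hexdriver: Bystander in the tool block: driver with a 48 mm black cross handle. Origin at its lower end; top 81 mm above that.
- nutdriver: Bystander in the tool block: driver with an upright round black handle, 26 mm across. Origin at its lower end; top 94 mm above that.
- jar1: Bystander: closed sample jar, 49 mm across, 75 mm high; origin under its centre.
- jar2: Bystander: a second closed sample jar like it.
- sparecup: Bystander: open clear sample cup, 46 mm across, 75 mm high; origin under its centre.
- stepper: Bystander: stepper motor, 42 mm square, 62 mm high with its shaft; origin under its centre.
- wrench: Bystander: open-ended wrench 150 mm long lying on the table.
- pulley: Bystander: small aluminium belt pulley, 24 mm across, 14 mm high.
There are look-alikes about, which are no part of the job. What is shaped like the part that bears key_grip but orange or red is not meant.

How it is judged:
On the way, in this order (a step that is already met when the one before it is completed fails the run):
1. the key is pushed fully home into the lock (z of key_tip in the frame of lock_mouth below -0.018 m and horizontal distance between key_tip and lock_mouth below 0.004 m), for 0.2 s.
2. with the key in it the lock is turned until the tongue is right away from the probe (value of joint lock above 1 rad and z of key_tip in the frame of lock_mouth below -0.012 m and horizontal distance between key_tip and lock_mouth below 0.004 m), for 0.2 s.
At the end, for the whole second after the job is handed in: The gripper holds the probe still, its tip at least 5 mm above the cup's rim and 10 mm or more inside the guide bush (90 to 145 mm above the table), under 20 N on the guide; the lock is turned over 1.0 rad with the key still 12 mm deep in it; the cup stands upright in its nest (all of step 2 and z of probe_tip in the frame of station between 0.09 and 0.145 m and angle between probe's own z axis and vertical below 0.06 rad and contact force between the fingers and probe above 2 N and contact force between probe and station below 20 N and linear speed of probe below 0.02 m/s and horizontal distance between cup_rim and probe_tip below 0.01 m and angle between cup's own z axis and vertical below 0.1 rad); the arm keeps its last pose, push and grip.
It fails at once if the probe is forced in its guide or against the tongue (30 N) (contact force between probe and station above 30 N).
It fails at once if the probe is drawn right out of its guide (z of probe_tip in the frame of station above 0.155 m).
It fails at once if the robot pushes the lock itself instead of turning it with the key (contact force between any of the fingers, the arm and lock above 3 N).
It fails at once if the cup is shifted or tipped (distance of cup from where it was at the start of the episode above 0.015 m or angle between cup's own z axis and vertical above 0.2 rad).
It fails at once if a bystander is disturbed (30 mm) (distance of any of hexdriver, nutdriver, jar1, jar2, sparecup, stepper, wrench, pulley from where it was at the start of the episode above 0.03 m).
It also fails if it takes over 67 s, if anything falls off the work surface, if the arm or the gripper's body presses on something with over 40 N, if the wrist force passes 120 N, or if a joint passes its speed limit or range.

### The arm

A 7-joint arm with a two-finger parallel gripper is mounted at the origin on the work surface. World frame = base frame: x ahead of the robot, y to its left, z up, the work surface at z = 0. Lengths are in m, angles in rad, forces in N, time in s.
With the tool pointing down it reaches from about 0.425 to 0.825 m from the base axis. Payload 3.6 kg.
Tool frame: the origin (TCP) lies at the very end of the fingers, on their centre line; the grasp point (between the pads) lies hold_point_z behind it (hold_point_z is the distance from the TCP to the grasp point, in m); z points along the fingers, y is the direction in which the jaws open and shut (so a half turn about z gives the same grasp; the last joint's range is limited). The gripper opens to 93 mm and grips with 3 to 60 N. Pads are 15 mm wide; open, the fingers measure 128 mm over their backs; the gripper's body (75 mm by 188 mm) begins 65 mm behind the grasp point.
Start: joints at [1.151, 0.615, -0.013, 1.423, 0.008, 1.103, -0.04], TCP at [0.249, -0.6, 0.193] pointing down, gripper open.
Joint ranges: [-3.12, 3.12], [-0.3, 2.06], [-1.34, 1.32], [0.26, 2.42], [-1.36, 4.5], [0.01, 1.98], [-2.84, 2.84]. Speed limits (rad/s): [2.79, 2.79, 3.14, 3.14, 3.14, 3.14, 3.14].

### API

Orientations are given as a unit quaternion [x, y, z, w].
In Python, from plant import * gives the robot as it stands. The module is installed in compiled form; this text tells all that it offers.
- The arm moves only by the tool servo_tool, never from a script. Its argument "plan" is one flat list of numbers, 7 for each row, row after row: the shift along the tool's x, y, z in mm, then the turn, a rotation vector about the tool's x, y, z in rad, then the finger opening in mm, from 0 to 93. A call has exactly 8 rows; each row is the pose to reach, as a shift and turn from the pose commanded when the call began, along the tool's axes at that moment; what a row does not reach only later rows make up. A row lasts 1/10 s, in which the tool goes at most 50 mm and 8.59 degrees, less where a joint would pass 70% of its speed; a pose out of reach is approached as far as the arm can. A call with a gripper value outside its range is refused whole. The fingers move at their own pace and stop on an object; "grip_force" is the grip in N (left out, the last holds). Time passes only in rows, so rows that repeat a pose let the fingers close, or fill a call up. It gives the time, the measured TCP pose, the force and the opening at its end, in the units of the state.
- read_state(): the state, without advancing time (a new reading comes with each control period).
- capture(name): name is "scene" or "side" or "wrist"; returns a dict with "color" (384x512x3 uint8, red, green, blue), "fx", "fy", "cx", "cy" (pixels), "k1" (the pictures are not rectified: a ray, as slopes to the right and down, at radius r is drawn at 1 + k1 r^2 times it, then the intrinsics apply), "eye" and "attitude" of the camera in the world; the wrist camera has in their place "mount" (4x4, takes a point from camera to tool coordinates, whose origin is the TCP and whose axes are the flange's). Camera axes: x right, y up, looking along -z (the intrinsics and any distortion apply to the point x, -y, -z); pixel columns grow to the right and rows downward; lengths in m; the calibration is good to about 2 mm. A picture is of the moment at which its call begins: read the wrist's pose just before it. There is no depth.
- close_job(): hands the job in, once; it reports no verdict.
The state is a dict: "time": time; "joint_positions": joint angles; "dq": joint speeds; "joint_torque": joint torques, N m; "eef_pos": TCP position; "eef_rot": TCP orientation; "contact_force": force on the tool from outside, world axes, zero at the start; "moment": the same for the moment, N m; "width": opening from 0.0 (shut) to 1.0 (fully open).
Only numpy, scipy, OpenCV 4.12 (cv2) and the standard library are available. Lean on these libraries where they do the work, as an engineer would, in place of code of your own. Each camera call takes 0.05 s, during which the arm holds its last target.

## Working session

There is one attempt and no reset: what is moved stays moved. The work goes in short steps, Python scripts to look and compute and a tool call to move; the robot and the scene stay as the last step left them, time stands still between calls to the robot, and variables do not carry over. Pictures are saved under pics/ and viewed, and the job is handed in when it is done.

Besides the shell and the picture viewer there is one more tool, called after "Emit:" as name(argument=value, ...) on one line, values as JSON. servo_tool: Moves the arm, as the interface text tells. Its arguments: {"type":"object","properties":{"plan":{"type":"array"},"grip_force":{"type":"number"}},"required":["plan"]}

```bash
mkdir -p pics; cat > h.py <<'E'
from plant import *
import numpy as np, cv2
from scipy.spatial.transform import Rotation as R
def snap(cam,fn):
    s=read_state(); c=capture(cam)
    cv2.imwrite('pics/'+fn+'.png',c['color'][:,:,::-1])
    import pickle; pickle.dump((s,c),open('pics/'+fn+'.pkl','wb'))
    return s,c
def load(fn):
    import pickle; return pickle.load(open('pics/'+fn+'.pkl','rb'))
def campose(s,c):
    if 'mount' in c:
        T=np.eye(4); T[:3,:3]=R.from_quat(s['eef_rot']).as_matrix(); T[:3,3]=s['eef_pos']
        M=T@np.array(c['mount']); return M[:3,3],M[:3,:3]
    a=np.array(c['attitude'])
    return np.array(c['eye']), (R.from_quat(a).as_matrix() if a.size==4 else a)
def ray(s,c,u,v):
    K=np.array([[c['fx'],0,c['cx']],[0,c['fy'],c['cy']],[0,0,1]]);
    xd=np.array([(u-c['cx'])/c['fx'],(v-c['cy'])/c['fy']]); x=xd.copy()
    for _ in range(30): x=xd/(1+c['k1']*(x@x))
    e,A=campose(s,c); d=A@np.array([x[0],-x[1],-1]); return e,d/np.linalg.norm(d)
def atz(fn,u,v,z):
    s,c=load(fn); e,d=ray(s,c,u,v); return e+d*(z-e[2])/d[2]
def proj(fn,p):
    s,c=load(fn); e,A=campose(s,c); q=A.T@(np.array(p)-e); x=np.array([q[0],-q[1]])/-q[2]
    x=x*(1+c['k1']*(x@x)); return np.array([c['cx']+c['fx']*x[0],c['cy']+c['fy']*x[1]])
def tri(obs):
    A=np.zeros((3,3));b=np.zeros(3)
    for fn,u,v in obs:
        e,d=ray(*load(fn),u,v);P=np.eye(3)-np.outer(d,d);A+=P;b+=P@e
    p=np.linalg.solve(A,b); 
    return p,[proj(f,p)-np.array([u,v]) for f,u,v in obs]
def crop(fn,x0,y0,x1,y1,k,out):
    im=cv2.imread('pics/'+fn+'.png')[y0:y1,x0:x1]
    cv2.imwrite('pics/'+out+'.png',cv2.resize(im,None,fx=k,fy=k,interpolation=cv2.INTER_CUBIC))
E
python3 - <<'E'
from h import *
np.set_printoptions(precision=4,suppress=True)
print(read_state())
for c in ['scene','side','wrist']:
    s,k=snap(c,c+'0'); print({a:b for a,b in k.items() if a!='color'})
E
```

```text
{'time': 0.0, 'joint_positions': array([ 1.1515,  0.6159, -0.0127,  1.4249,  0.0081,  1.1034, -0.0404]), 'dq': array([ 0.0013, -0.0016, -0.0018,  0.0005, -0.0011,  0.0009, -0.0019]), 'joint_torque': array([  0.0005, -45.8933,   0.2094, -16.5744,  -0.0609,   0.0205,
         0.0002]), 'eef_pos': array([ 0.2485, -0.5997,  0.1922]), 'eef_rot': array([ 0.9808,  0.1952, -0.0003, -0.0012]), 'contact_force': array([ 0.8491, -0.0416,  0.4711]), 'moment': array([0.0028, 0.0343, 0.0118]), 'width': 0.9976499321845268}
{'fx': 371.8140288683409, 'fy': 371.8140288683409, 'cx': 255.13293306100556, 'cy': 196.17578704598623, 'k1': -0.09892791361610548, 'eye': array([ 1.1731, -0.3781,  0.7311]), 'attitude': array([0.3897, 0.2048, 0.4193, 0.794 ])}
{'fx': 492.5419348172755, 'fy': 492.5419348172755, 'cx': 260.28941363898724, 'cy': 198.76148418048274, 'k1': -0.07860331020299306, 'eye': array([0.0764, 0.555 , 0.9829]), 'attitude': array([-0.1239,  0.3238,  0.8815, -0.3205])}
{'fx': 293.8969391295402, 'fy': 293.8969391295402, 'cx': 256.62678933353965, 'cy': 191.17130218818266, 'k1': 0.014159261446042867, 'mount': array([[ 0.0006,  0.9624,  0.2715,  0.0746],
       [ 1.    , -0.0008,  0.0008, -0.    ],
       [ 0.0009,  0.2715, -0.9624, -0.1908],
       [ 0.    ,  0.    ,  0.    ,  1.    ]])}
```

View pics/scene0.png

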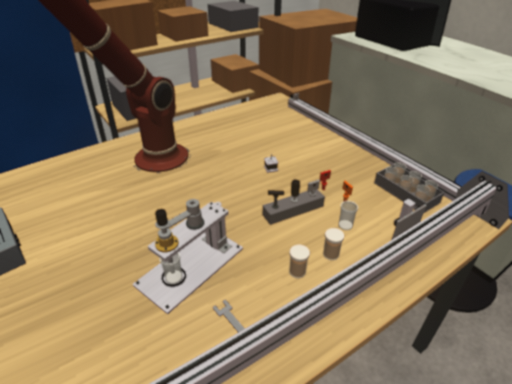

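View pics/side0.png

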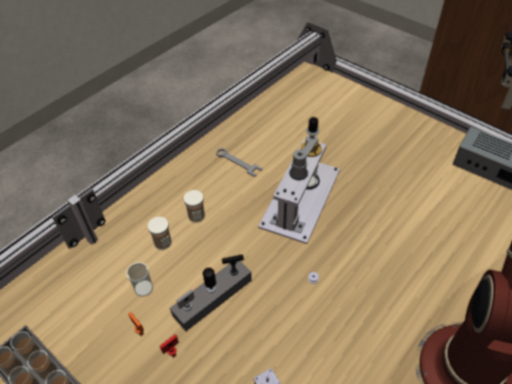

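View pics/wrist0.png

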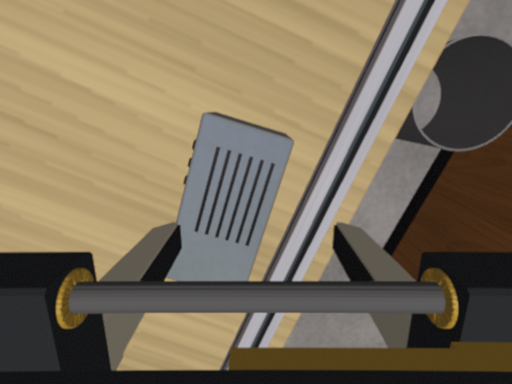

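```bash
python3 -c "
from plant import *
print([k for k in globals() if k[0]!='_']); print(globals().get('hold_point_z'))"
```

```text
['capture', 'close_job', 'read_state', 'MotionError', 'hold_point_z']
0.0188
```

```bash
python3 -c "
from h import *
crop('scene0',120,180,260,310,5,'a1'); crop('scene0',240,140,380,280,5,'a2'); crop('side0',150,240,270,340,6,'a3'); crop('side0',250,105,350,250,5,'a4')"
```

```text
(no output)
```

View pics/a1.png

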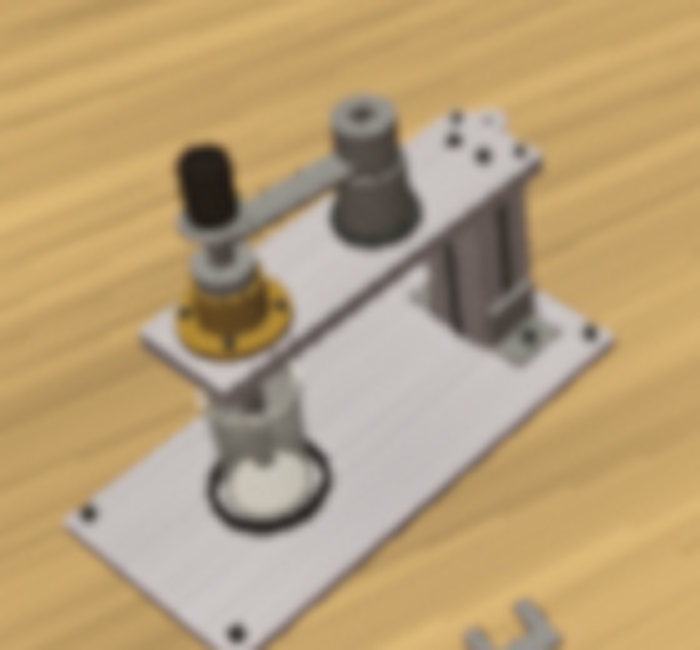

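View pics/a2.png

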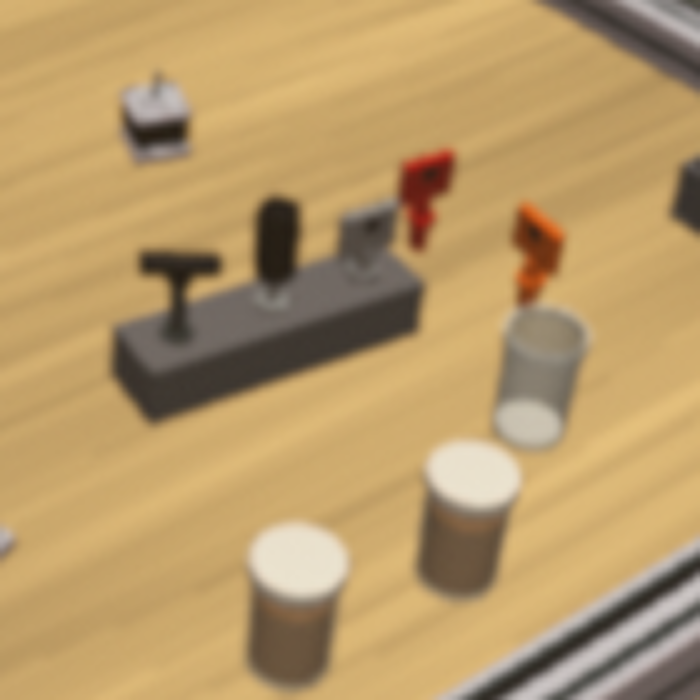

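View pics/a3.png

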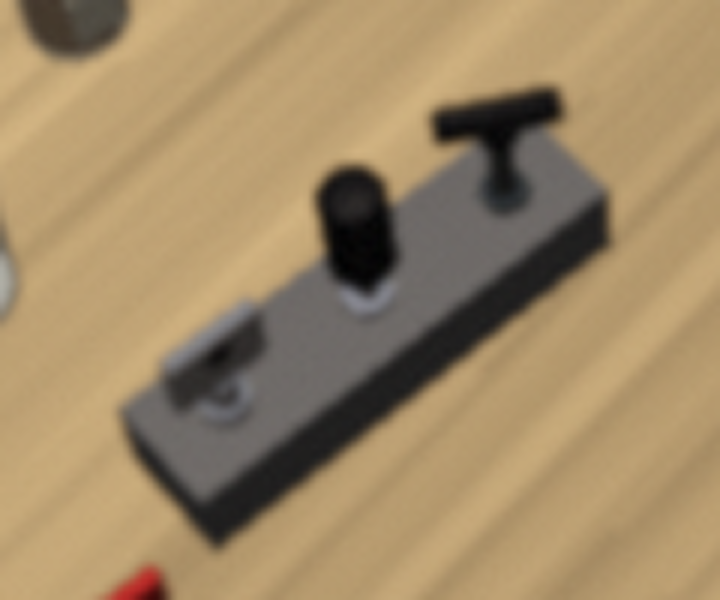

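View pics/a4.png

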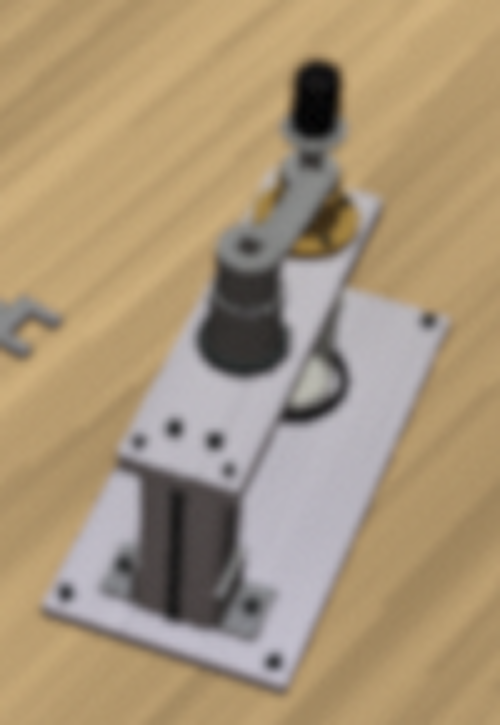

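```bash
python3 -c "
from h import *
np.set_printoptions(precision=4,suppress=True)
A=lambda x,y:(120+x/5-.4,180+y/5-.4)
B=lambda x,y:(240+x/5-.4,140+y/5-.4)
C=lambda x,y:(150+x/6-.4,240+y/6-.4)
D=lambda x,y:(250+x/5-.4,105+y/5-.4)
print('rotor',atz('scene0',*A(365,115),.192),atz('side0',*D(250,247),.192),tri([('scene0',*A(365,115)),('side0',*D(250,247))]))
print('knob',atz('scene0',*A(203,158),.225),atz('side0',*D(318,73),.225),tri([('scene0',*A(203,158)),('side0',*D(318,73))]))
for p in [(115,333),(152,378),(420,288),(388,250)]: print('blk sc',atz('scene0',*B(*p),.04))
for p in [(122,410),(205,500),(608,193),(545,130)]: print('blk sd',atz('side0',*C(*p),.04))
print('keytop sc',[atz('scene0',*B(*p),.09) for p in [(340,215),(398,200)]])
print('keytop sd',[atz('side0',*C(*p),.09) for p in [(165,362),(250,305),(265,318),(172,372)]])
for p in [(88,513),(236,633),(590,332)]: print('screw sc',atz('scene0',*A(*p),.01))
for p in [(428,320),(65,593),(273,661)]: print('screw sd',atz('side0',*D(*p),.01))
"
```

```text
rotor [ 0.5374 -0.1182  0.192 ] [ 0.5379 -0.1175  0.192 ] (array([ 0.5377, -0.118 ,  0.192 ]), [array([0.1704, 0.0478]), array([ 0.1656, -0.0668])])
knob [ 0.5636 -0.2047  0.225 ] [ 0.5648 -0.2034  0.225 ] (array([ 0.5646, -0.2043,  0.2251]), [array([0.3696, 0.1239]), array([ 0.3124, -0.1566])])
blk sc [0.4891 0.1175 0.04  ]
blk sc [0.534  0.1115 0.04  ]
blk sc [0.5584 0.2955 0.04  ]
blk sc [0.5184 0.3053 0.04  ]
blk sd [0.5558 0.3024 0.04  ]
blk sd [0.508  0.3077 0.04  ]
blk sd [0.4825 0.1227 0.04  ]
blk sd [0.5192 0.1169 0.04  ]
keytop sc [array([0.5237, 0.2556, 0.09  ]), array([0.5315, 0.2946, 0.09  ])]
keytop sd [array([0.5325, 0.2937, 0.09  ]), array([0.5261, 0.2592, 0.09  ]), array([0.5185, 0.2595, 0.09  ]), array([0.5279, 0.2948, 0.09  ])]
screw sc [ 0.5275 -0.2877  0.01  ]
screw sc [ 0.6335 -0.2555  0.01  ]
screw sc [ 0.5602 -0.015   0.01  ]
screw sd [ 0.5342 -0.289   0.01  ]
screw sd [ 0.5659 -0.0169  0.01  ]
screw sd [ 0.4609 -0.0496  0.01  ]
```

```bash
cat >> h.py <<'E'
np.set_printoptions(precision=4,suppress=True)
def Ry(th):
    c,s=np.cos(th),np.sin(th); return np.array([[c,s,0],[s,-c,0],[0,0,-1.]])
def yaw(s):
    m=R.from_quat(s['eef_rot']).as_matrix(); return np.arctan2(m[1,0],m[0,0])
def row(p,th,s=None):
    s=s or read_state(); R0=R.from_quat(s['eef_rot']).as_matrix()
    return np.r_[R0.T@(np.array(p)-s['eef_pos'])*1000, R.from_matrix(R0.T@Ry(th)).as_rotvec()].round(3)
def st():
    s=read_state(); print(s['time'],s['eef_pos'],'yaw',yaw(s),'F',s['contact_force'],'M',s['moment'],'w',s['width']*93,'q',s['joint_positions']); return s
E
python3 -c "
from h import *
print(row((.3985,-.38,.33),1.12)); print(row((.55,-.161,.33),1.85))"
```

```text
[ 222.677 -145.997 -137.261   -0.002   -0.001   -0.727]
[ 446.479 -290.308 -136.977   -0.002   -0.001   -1.457]
```

Emit:
servo_tool(plan=[15,-10,-40,0,0,-0.1,93,35,-23,-80,0,0,-0.25,93,70,-45,-110,0,0,-0.4,93,105,-68,-130,0,0,-0.55,93,146,-95,-137,0,0,-0.7,93,187,-121,-137,0,0,-0.84,93,228,-148,-137,0,0,-0.98,93,269,-175,-137,0,0,-1.12,93])

```text
time: 0.95
eef_pos: [0.4309, -0.334, 0.3304]
eef_rot: [0.725, 0.688, -0.0, 0.0]
contact_force: [-0.4, 0.6, 1.2]
width: 1.001
```

```bash
python3 -c "
from h import *
st(); print(row((.55,-.161,.33),1.85))"
```

```text
0.95 [ 0.4309 -0.334   0.3304] yaw 1.5182390537464394 F [-0.3869  0.6239  1.1754] M [-0.036  -0.1365 -0.0192] w 93.09339365323324 q [ 0.8569  0.3625 -0.3531  1.488   0.1274  1.3137  0.44  ]
[179.064 109.84    0.341  -0.      0.     -0.332]
```

Emit:
servo_tool(plan=[40,24,0,0,0,-0.08,93,80,48,0,0,0,-0.16,93,120,74,0,0,0,-0.24,93,160,98,0,0,0,-0.33,93,179,110,0,0,0,-0.332,93,179,110,0,0,0,-0.332,93,179,110,0,0,0,-0.332,93,179,110,0,0,0,-0.332,93])

```text
time: 1.75
eef_pos: [0.5496, -0.1657, 0.3301]
eef_rot: [0.605, 0.796, -0.001, -0.0]
contact_force: [-0.9, -1.3, -0.3]
width: 0.996
```

```bash
python3 -c "
from h import *
st(); snap('wrist','w1')"
```

```text
1.75 [ 0.5496 -0.1657  0.3301] yaw 1.8414253472373363 F [-0.9169 -1.329  -0.3367] M [-0.0491 -0.1009  0.0046] w 92.58848498377536 q [ 0.549   0.4282 -0.4716  1.4062  0.1959  1.3542  0.3425]
```

View pics/w1.png

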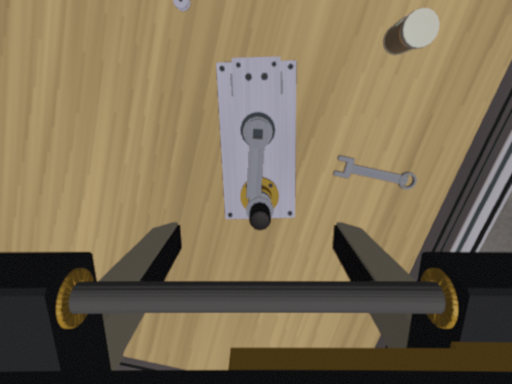

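```bash
python3 -c "
from h import *
crop('w1',205,50,310,235,4,'b1');crop('w1',230,100,290,160,10,'b2')"
```

```text
(no output)
```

View pics/b1.png

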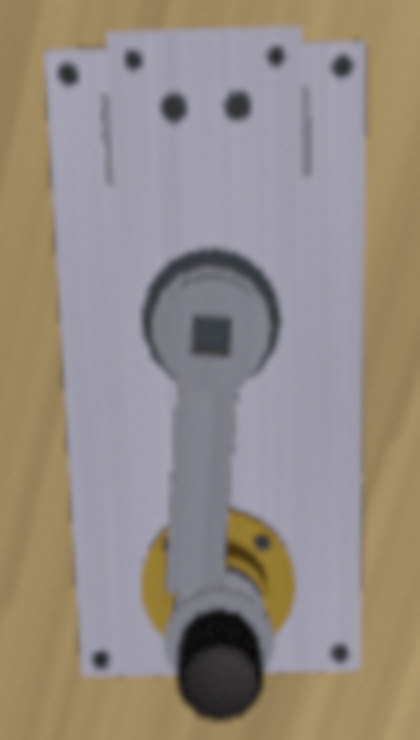

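View pics/b2.png

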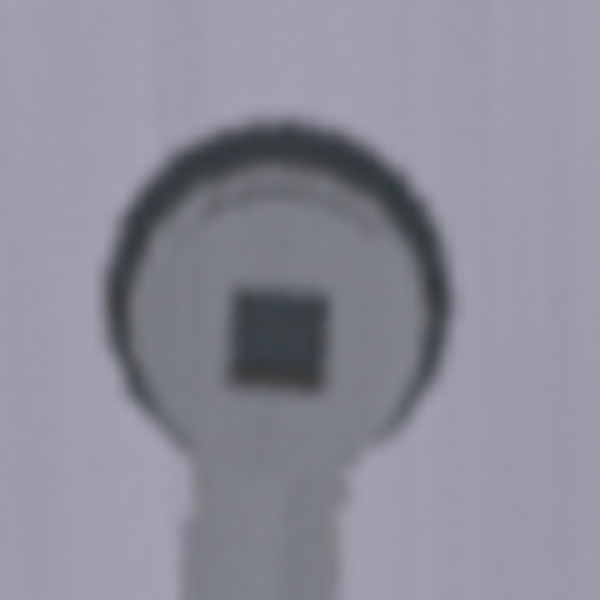

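```bash
python3 -c "
from h import *
E=lambda x,y:(230+x/10-.45,100+y/10-.45)
P=np.array([atz('w1',*E(*p),.192) for p in [(235,291),(328,297),(322,388),(226,382)]])
print(P,P.mean(0)); 
for i in range(4):
  d=P[(i+1)%4]-P[i]; print(np.linalg.norm(d),np.arctan2(d[1],d[0])%(np.pi/2))
F=lambda x,y:(205+x/4-.4,50+y/4-.4)
print('knob',atz('w1',*F(220,680),.225))
# screws of base plate
S=np.array([atz('w1',*F(*p),.01) for p in [(68,73),(342,65),(340,653),(101,659)]]);print(S,S.mean(0))
S=S[:,:2]
for a,b in[(3,0),(2,1)]: d=S[b]-S[a]; print(np.arctan2(d[1],d[0])-np.pi/2)
# tongue edges at z .173
T=[atz('w1',*F(*p),.173)[:2] for p in [(178,390),(168,590),(238,390),(227,560)]]
for a,b in[(1,0),(3,2)]: d=T[a-1+1]*0+T[b]-T[a]; print('tongue',np.arctan2(d[1],d[0])-np.pi/2, np.linalg.norm(d))
print(T)
"
```

```text
[[ 0.5304 -0.115   0.192 ]
 [ 0.5404 -0.1129  0.192 ]
 [ 0.5424 -0.1226  0.192 ]
 [ 0.532  -0.1248  0.192 ]] [ 0.5363 -0.1188  0.192 ]
0.01021824578770536 0.20822186140350096
0.009878729756761939 0.2093683376083777
0.010635733755890709 0.2097329849543721
0.009903127247547576 0.16719804812673034
knob [ 0.5624 -0.2034  0.225 ]
[[ 0.457  -0.0483  0.01  ]
 [ 0.5624 -0.0159  0.01  ]
 [ 0.6363 -0.2558  0.01  ]
 [ 0.5309 -0.2882  0.01  ]] [ 0.5466 -0.1521  0.01  ]
0.29905402488878874
0.2989320062840821
tongue 0.2141038905367596 0.06173194273645981
tongue 0.21329127736404851 0.052090133298043205
[array([ 0.5316, -0.1381]), array([ 0.5447, -0.1984]), array([ 0.5487, -0.1334]), array([ 0.5597, -0.1843])]
```

```bash
python3 -c "
from h import *
st(); print(row((.528,.255,.24),1.42))"
```

```text
1.8 [ 0.5496 -0.1658  0.3302] yaw 1.8411030071849461 F [-0.2043  0.4909 -0.5935] M [-0.0511 -0.0947 -0.0037] w 93.35609087081711 q [ 0.5494  0.4281 -0.4717  1.4062  0.1958  1.3541  0.3424]
[411.377  91.683  89.704  -0.001   0.001   0.421]
```

Emit:
servo_tool(plan=[40,9,0,0,0,0.05,93,85,19,0,0,0,0.1,93,132,29,0,0,0,0.16,93,180,40,0,0,0,0.22,93,228,51,0,0,0,0.28,93,276,62,0,0,0,0.34,93,324,72,10,0,0,0.4,93,370,82,25,0,0,0.421,93])

```text
time: 2.6
eef_pos: [0.5301, 0.2155, 0.3064]
eef_rot: [0.759, 0.652, 0.001, 0.001]
contact_force: [0.2, -0.0, -1.4]
width: 0.997
```

Emit:
servo_tool(plan=[35,9,40,0,0,0,93,43,10,65,0,0,0,93,43,10,65,0,0,0,93,43,10,65,0,0,0,93,43,10,65,0,0,0,93,43,10,65,0,0,0,93,43,10,65,0,0,0,93,43,10,65,0,0,0,93])

```text
time: 3.4
eef_pos: [0.5459, 0.2556, 0.2414]
eef_rot: [0.757, 0.653, 0.001, 0.0]
contact_force: [0.3, 0.1, 0.3]
width: 0.996
```

```bash
python3 -c "
from h import *
st(); snap('wrist','w2')"
```

```text
3.4 [0.5459 0.2556 0.2414] yaw 1.4229924889459342 F [0.2606 0.143  0.3011] M [-0.046  -0.1044  0.0196] w 92.5917211277688 q [-0.1989  0.5315 -0.4563  1.489   0.2448  1.1762 -0.8424]
```

View pics/w2.png

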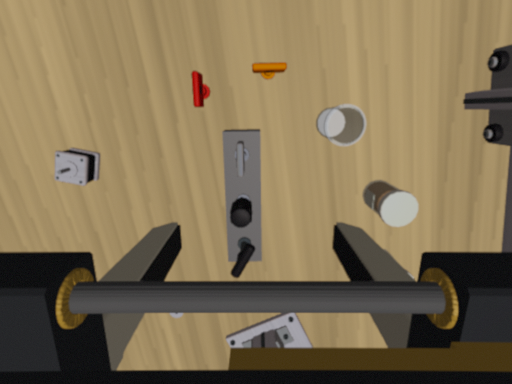

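```bash
python3 -c "
from h import *
crop('w2',215,125,270,185,10,'c1')"
```

```text
(no output)
```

View pics/c1.png

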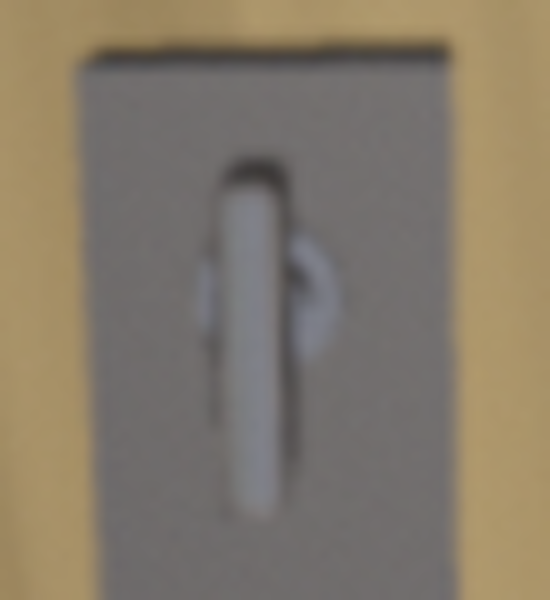

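```bash
python3 -c "
from h import *
E=lambda x,y:(215+x/10-.45,125+y/10-.45)
a=atz('w2',*E(249,187),.09);b=atz('w2',*E(259,513),.09)
print(a,b,(a+b)/2,np.linalg.norm(a-b),np.arctan2(*(a-b)[1::-1]))
for p in [(80,65),(452,60),(97,590),(457,590)]: print(atz('w2',*E(*p),.04))
k=(a+b)/2; print(row((k[0],k[1],.12),1.42))
s=read_state(); print(R.from_quat(s['eef_rot']).as_matrix().T@(k-s['eef_pos']))
"
```

```text
[0.531  0.2947 0.09  ] [0.5259 0.2564 0.09  ] [0.5284 0.2755 0.09  ] 0.03857294311566874 1.4385234556245075
[0.508  0.3084 0.04  ]
[0.5563 0.3019 0.04  ]
[0.4977 0.2383 0.04  ]
[0.5467 0.231  0.04  ]
[ 17.018 -20.142 121.076   0.001  -0.001   0.003]
[ 0.017  -0.0202  0.1511]
```

Emit:
servo_tool(plan=[6,-7,30,0,0,0,60,14,-16,70,0,0,-0.008,60,17,-20,105,0,0,-0.008,60,17,-20,110,0,0,-0.008,60,17,-20,110,0,0,-0.008,60,17,-20,110,0,0,-0.008,60,17,-20,110,0,0,-0.008,60,17,-20,110,0,0,-0.008,60])

```text
time: 4.25
eef_pos: [0.5294, 0.276, 0.132]
eef_rot: [0.755, 0.656, 0.002, 0.0]
contact_force: [-0.1, -0.2, 0.7]
width: 0.647
```

```bash
python3 -c "
from h import *
st(); snap('wrist','w3'); crop('w3',170,110,340,260,4,'c2')"
```

```text
4.25 [0.5294 0.276  0.132 ] yaw 1.4310691078211386 F [-0.1247 -0.2446  0.6874] M [ 0.0365 -0.1237  0.0195] w 60.16702511213756 q [-0.2569  0.626  -0.4257  1.6551  0.3085  0.9244 -0.9376]
```

View pics/c2.png

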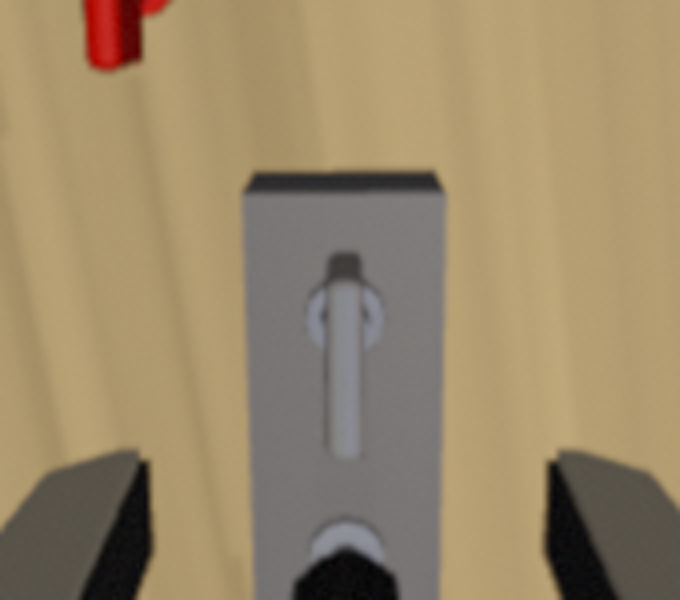

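```bash
python3 -c "
from h import *
E=lambda x,y:(170+x/4-.4,110+y/4-.4)
a=atz('w3',*E(345,282),.09);b=atz('w3',*E(346.5,458),.09)
k=(a+b)/2
print(a,b,k,np.linalg.norm(a-b),np.arctan2(*(a-b)[1::-1]))
print(row((k[0],k[1],.056),1.432))
"
```

```text
[0.5307 0.295  0.09  ] [0.5257 0.2569 0.09  ] [0.5282 0.2759 0.09  ] 0.038408059802465803 1.439226519735481
[-0.219 -1.033 75.734  0.002 -0.001 -0.001]
```

Emit:
servo_tool(plan=[0,-1,40,0,0,-0.004,50,0,-1,72,0,0,-0.004,50,0,-1,76,0,0,-0.004,50,0,-1,76,0,0,-0.004,40,0,-1,76,0,0,-0.004,20,0,-1,76,0,0,-0.004,0,0,-1,76,0,0,-0.004,0,0,-1,76,0,0,-0.004,0], grip_force=40)

```text
time: 5.1
eef_pos: [0.5277, 0.2761, 0.0553]
eef_rot: [0.753, 0.658, 0.001, 0.0]
contact_force: [-0.3, -1.0, -0.3]
width: 0.154
```

```bash
python3 -c "
from h import *
st()"
```

```text
5.1 [0.5277 0.2761 0.0553] yaw 1.4357225783207685 F [-0.3316 -0.9627 -0.3161] M [-0.0017 -0.0499  0.0548] w 14.29720833059991 q [-0.2844  0.719  -0.3846  1.7272  0.365   0.765  -0.9837]
```

Still closing; let it finish, then lift a little and up.

Emit:
servo_tool(plan=[0,0,0,0,0,0,0,0,0,0,0,0,0,0,0,0,0,0,0,0,0,0,0,0,0,0,0,0,0,0,0,0,0,0,0,0,0,-10,0,0,0,0,0,0,-25,0,0,0,0,0,0,-40,0,0,0,0])

```text
time: 5.9
eef_pos: [0.5264, 0.2755, 0.0945]
eef_rot: [0.753, 0.658, -0.001, -0.0]
contact_force: [-0.0, -0.1, -0.6]
width: 0.08
```

```bash
python3 -c "
from h import *
st()"
```

```text
5.9 [0.5264 0.2755 0.0945] yaw 1.4359248443354318 F [-0.0224 -0.1293 -0.5583] M [ 0.0028 -0.0889  0.0369] w 7.413326393647873 q [-0.2686  0.6692 -0.4095  1.6955  0.3346  0.8491 -0.9579]
```

```bash
python3 -c "
from h import *
print(row((.537,-.1185,.30),1.78))"
```

```text
[-389.227   63.075 -205.222   -0.002    0.001   -0.344]
```

Emit:
servo_tool(plan=[0,0,-40,0,0,0,0,-6,1,-86,0,0,-0.04,0,-28,5,-128,0,0,-0.09,0,-63,10,-162,0,0,-0.14,0,-106,17,-184,0,0,-0.19,0,-152,25,-198,0,0,-0.24,0,-200,32,-205,0,0,-0.29,0,-249,40,-205,0,0,-0.344,0])

```text
time: 6.7
eef_pos: [0.533, 0.0225, 0.3008]
eef_rot: [0.628, 0.778, 0.001, 0.001]
contact_force: [0.9, 0.3, -1.2]
width: 0.083
```

```bash
python3 -c "
from h import *
st();print(row((.537,-.1185,.30),1.78))"
```

```text
6.7 [0.533  0.0225 0.3008] yaw 1.7830955362498262 F [ 0.903   0.341  -1.2165] M [ 0.0042 -0.1419 -0.0111] w 7.712344155973183 q [ 0.2933  0.3824 -0.5539  1.5749  0.2089  1.2421 -0.0833]
[-138.7    -25.806    0.756    0.002    0.       0.003]
```

Emit:
servo_tool(plan=[-45,-8,0,0,0,0,0,-92,-17,0,0,0,0,0,-130,-24,0,0,0,0,0,-137,-25,0,0,0,0,0,-137,-25,0,0,0,0,0,-137,-25,0,0,0,0,0,-137,-25,0,0,0,0,0,-137,-25,0,0,0,0,0])

```text
time: 7.5
eef_pos: [0.5374, -0.1134, 0.2996]
eef_rot: [0.628, 0.778, 0.0, -0.0]
contact_force: [-0.2, -0.6, -1.5]
width: 0.085
```

```bash
python3 -c "
from h import *
st(); snap('wrist','w4'); crop('w4',190,130,320,280,5,'d1')"
```

```text
7.5 [ 0.5374 -0.1134  0.2996] yaw 1.783333859212296 F [-0.1854 -0.5727 -1.529 ] M [ 0.0038 -0.1135  0.025 ] w 7.94434282858263 q [ 0.5113  0.407  -0.5187  1.5347  0.2073  1.255   0.1758]
```

View pics/d1.png

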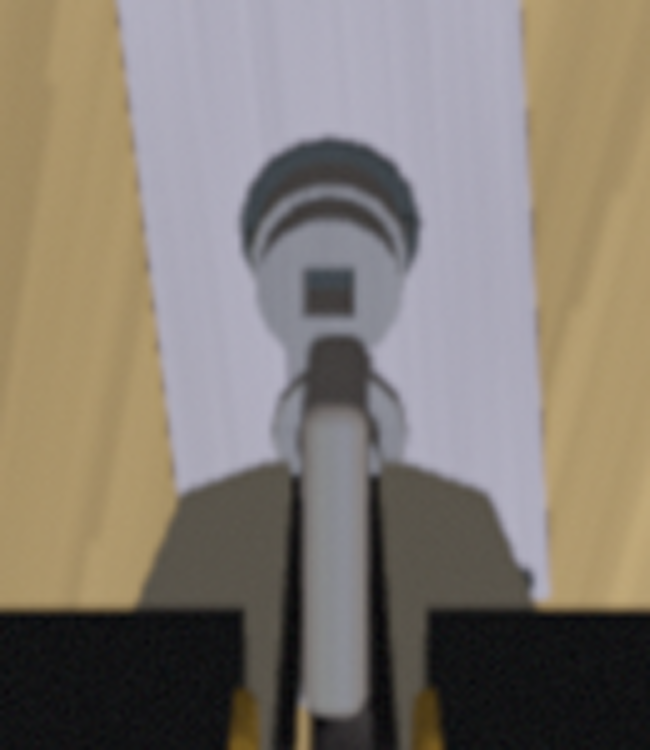

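```bash
python3 -c "
from h import *
E=lambda x,y:(190+x/5-.4,130+y/5-.4)
s,c=load('w4'); R0=R.from_quat(s['eef_rot']).as_matrix()
tt=lambda p:R0.T@(p-s['eef_pos'])*1000
zt=s['eef_pos'][2]+.0188+.016
for p in [(336,406),(336.5,716),(303,420),(369,420),(305,650),(367,650)]: print('key tool',tt(atz('w4',*E(*p),zt)))
# corners front lower edge of bow at z -32mm
for p in [(338,337)]: print('low edge',tt(atz('w4',*E(*p),zt-.032)))
# shoulder: 20mm disc left/right/top of top face ; top z?
for p in [(272,430),(406,430)]: print('sh',tt(atz('w4',*E(*p),zt-.016-.028)))
P=np.array([atz('w4',*E(*p),.192) for p in [(305,269),(355,269),(353,317),(303,316)]])
print(P,P.mean(0),tt(P.mean(0)))
for i in range(4):
  d=P[(i+1)%4]-P[i]; print(np.linalg.norm(d),np.arctan2(d[1],d[0])%(np.pi/2))
"
```

```text
key tool [ 19.9328  -0.6261 -34.7878]
key tool [-19.2489  -0.5377 -34.8121]
key tool [ 18.2607  -4.3443 -34.7898]
key tool [ 18.2657   3.0944 -34.7878]
key tool [-10.5066  -4.2589 -34.8077]
key tool [-10.5014   3.0513 -34.8057]
low edge [18.3619 -0.3559 -2.7887]
sh [ 0.6715 -9.874   9.1977]
sh [0.6845 9.5231 9.2031]
[[ 0.5305 -0.1149  0.192 ]
 [ 0.5407 -0.1127  0.192 ]
 [ 0.5426 -0.123   0.192 ]
 [ 0.5322 -0.1251  0.192 ]] [ 0.5365 -0.1189  0.192 ] [ -5.302   -2.0729 107.5841]
0.010469022761604439 0.21317587421558817
0.010462270169672164 0.17635995819795958
0.010566037572653598 0.19237914556548574
0.01024669788090348 0.16633185144338136
```

Emit:
servo_tool(plan=[-5.5,-2.1,0,0,0,0.14,0,-5.5,-2.1,0,0,0,0.28,0,-5.5,-2.1,0,0,0,0.42,0,-5.5,-2.1,0,0,0,0.56,0,-5.5,-2.1,0,0,0,0.7,0,-5.5,-2.1,0,0,0,0.84,0,-5.5,-2.1,0,0,0,0.98,0,-5.5,-2.1,0,0,0,1.1,0])

```text
time: 8.35
eef_pos: [0.5365, -0.1203, 0.2995]
eef_rot: [0.943, 0.332, 0.0, -0.0]
contact_force: [-0.3, 0.2, -0.8]
width: 0.082
```

Emit:
servo_tool(plan=[0,0,0,0,0,0.13,0,0,0,0,0,0,0.25,0,0,0,0,0,0,0.3,0,0,0,0,0,0,0.3,0,0,0,0,0,0,0.3,0,0,0,0,0,0,0.3,0,0,0,0,0,0,0.3,0,0,0,0,0,0,0.3,0])

```text
time: 9.15
eef_pos: [0.5364, -0.1213, 0.2994]
eef_rot: [0.982, 0.189, 0.0, -0.0]
contact_force: [0.4, -0.3, -0.5]
width: 0.08
```

```bash
python3 -c "
from h import *
st(); snap('wrist','w5'); crop('w5',190,130,320,280,5,'d2')"
```

```text
9.15 [ 0.5364 -0.1213  0.2994] yaw 0.38009053605626747 F [ 0.41   -0.3479 -0.5285] M [ 0.0051 -0.0025  0.0017] w 7.409032627128923 q [ 0.315   0.3764 -0.196   1.5397  0.0758  1.233  -1.0835]
```

View pics/d2.png

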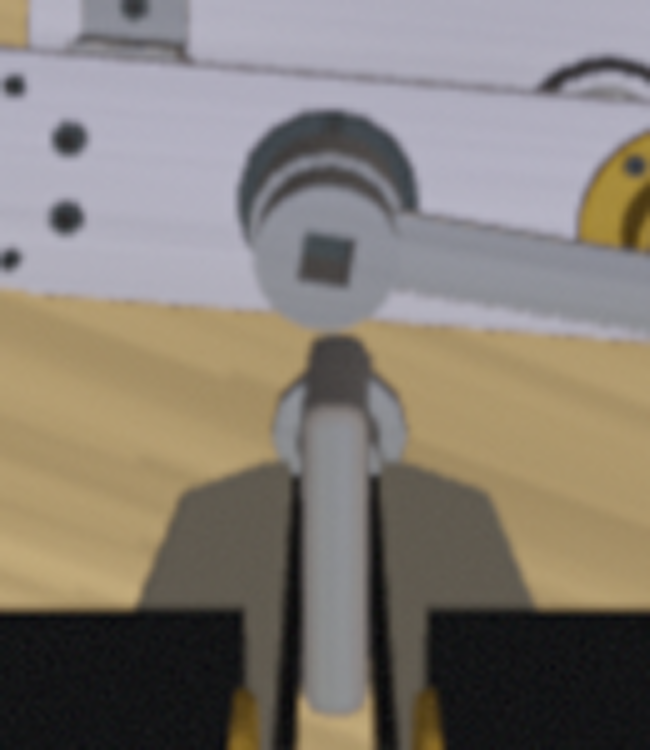

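```bash
cat >> h.py <<'E'
def mouth(fn,u,v,r=9):
    im=cv2.cvtColor(cv2.imread('pics/'+fn+'.png'),cv2.COLOR_BGR2GRAY).astype(np.float32)
    u0,v0=int(round(u))-r,int(round(v))-r
    w=cv2.resize(im[v0:v0+2*r+1,u0:u0+2*r+1],None,fx=10,fy=10,interpolation=cv2.INTER_CUBIC)
    hi,lo=np.percentile(w,70),np.percentile(w,3)
    m=(w<(hi+lo)/2).astype(np.uint8)
    n,l,stt,cen=cv2.connectedComponentsWithStats(m)
    i=l[10*r+5,10*r+5]; 
    cs,_=cv2.findContours((l==i).astype(np.uint8),cv2.RETR_EXTERNAL,cv2.CHAIN_APPROX_NONE)
    rect=cv2.minAreaRect(cs[0]); 
    return i,stt[i,4]/100,np.array(cen[i])/10-.45+[u0,v0],np.array(rect[0])/10-.45+[u0,v0],rect[1],rect[2]
E
python3 -c "
from h import *
E=lambda x,y:(190+x/5-.4,130+y/5-.4)
for f,p,r in [('w1',(257.5,133.5),7),('w4',E(329,292),8),('w5',E(326,260),8)]:
  m=mouth(f,*p,r); print(m)
  s,c=load(f); q=atz(f,*m[2],.192); print(q,atz(f,*m[3],.192), (R.from_quat(s['eef_rot']).as_matrix().T@(q-s['eef_pos']))*1000)
P=np.array([atz('w5',*E(*p),.192) for p in [(304,233),(355,240),(347,287),(298,279)]])
print(P.mean(0))
for i in range(4):
  d=P[(i+1)%4]-P[i]; print(np.linalg.norm(d),np.arctan2(d[1],d[0])%(np.pi/2))
"
```

```text
(np.int32(1), np.float64(90.0), array([257.3837, 133.5899]), array([257.3842, 133.6021]), (95.68830108642578, 97.68439483642578), 3.5763344764709473)
[ 0.5364 -0.1189  0.192 ] [ 0.5364 -0.1189  0.192 ] [ 48.7766   0.0196 138.0629]
(np.int32(1), np.float64(91.96), array([255.3429, 188.0385]), array([255.35, 188.05]), (94.0, 100.0), 90.0)
[ 0.5364 -0.1188  0.192 ] [ 0.5364 -0.1188  0.192 ] [ -5.1572  -2.1321 107.5842]
(np.int32(1), np.float64(94.86), array([254.8666, 181.5213]), array([254.8405, 181.5068]), (101.269775390625, 96.83100891113281), 9.462321281433105)
[ 0.5365 -0.119   0.192 ] [ 0.5365 -0.1189  0.192 ] [  0.9593  -2.1137 107.3623]
[ 0.5365 -0.1189  0.192 ]
0.010710338266838157 0.24113876301857973
0.010255865628828248 0.21979493982300324
0.010423734725685035 0.21363284799624482
0.009967109068207173 0.24832884362715266
```

```bash
python3 -c "
from h import *
print(row((.5365,-.119,.26),1.78))"
```

```text
[ 0.959 -2.123 39.349 -0.    -0.    -1.4  ]
```

Emit:
servo_tool(plan=[1,-2.1,0,0,0,-0.14,0,1,-2.1,0,0,0,-0.29,0,1,-2.1,0,0,0,-0.44,0,1,-2.1,0,0,0,-0.58,0,1,-2.1,0,0,0,-0.73,0,1,-2.1,0,0,0,-0.88,0,1,-2.1,0,0,0,-1.02,0,1,-2.1,0,0,0,-1.16,0])

```text
time: 10.0
eef_pos: [0.5365, -0.1191, 0.2994]
eef_rot: [0.716, 0.698, 0.0, -0.0]
contact_force: [1.1, -0.7, -1.2]
width: 0.079
```

Emit:
servo_tool(plan=[0,0,0,0,0,-0.12,0,0,0,10,0,0,-0.22,0,0,0,20,0,0,-0.24,0,0,0,30,0,0,-0.24,0,0,0,39,0,0,-0.24,0,0,0,39,0,0,-0.24,0,0,0,39,0,0,-0.24,0,0,0,39,0,0,-0.24,0])

```text
time: 10.8
eef_pos: [0.537, -0.1189, 0.2609]
eef_rot: [0.63, 0.777, 0.0, 0.0]
contact_force: [-0.5, 0.2, -1.4]
width: 0.08
```

```bash
python3 -c "
from h import *
st();print(row((.5365,-.119,.245),1.78)); snap('wrist','w6'); crop('w6',190,130,320,280,5,'d3')"
```

```text
10.8 [ 0.537  -0.1189  0.2609] yaw 1.7796544563915326 F [-0.5014  0.2473 -1.3934] M [-0.0109 -0.1219 -0.0044] w 7.430920546823405 q [ 0.5134  0.4346 -0.507   1.6036  0.2248  1.1607  0.1649]
[-0.031 -0.555 15.873  0.001  0.    -0.   ]
```

View pics/d3.png

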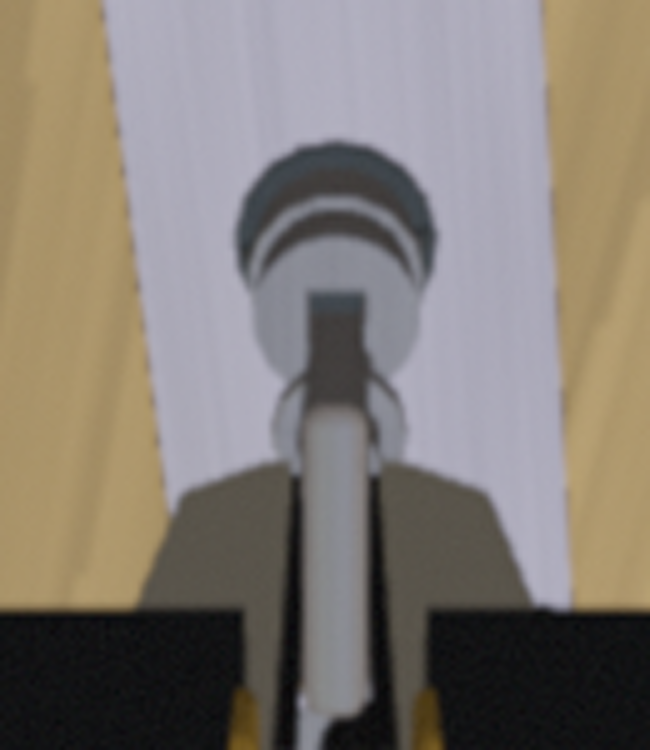

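Emit:
servo_tool(plan=[0,-0.5,10,0,0,0,0,0,-0.5,20,0,0,0,0,0,-0.5,26,0,0,0,0,0,-0.5,26,0,0,0,0,0,-0.5,26,0,0,0,0,0,-0.5,26,0,0,0,0,0,-0.5,26,0,0,0,0,0,-0.5,26,0,0,0,0])

```text
time: 11.65
eef_pos: [0.5363, -0.1191, 0.2347]
eef_rot: [0.629, 0.777, 0.0, 0.0]
contact_force: [-0.4, 0.8, -2.4]
width: 0.081
```

```bash
python3 -c "
from h import *
st();print(row((.5365,-.119,.207),1.78));snap('scene','s7');snap('side','t7');crop('side' and 't7',280,120,340,180,10,'e1'); crop('s7',170,170,220,230,10,'e2')"
```

```text
11.65 [ 0.5363 -0.1191  0.2347] yaw 1.77980344686825 F [-0.3773  0.769  -2.4404] M [-0.0093 -0.1425 -0.0252] w 7.539219429620279 q [ 0.5095  0.4558 -0.5008  1.6481  0.2396  1.0986  0.1512]
[ 0.027  0.221 27.668  0.001  0.    -0.   ]
```

View pics/e1.png

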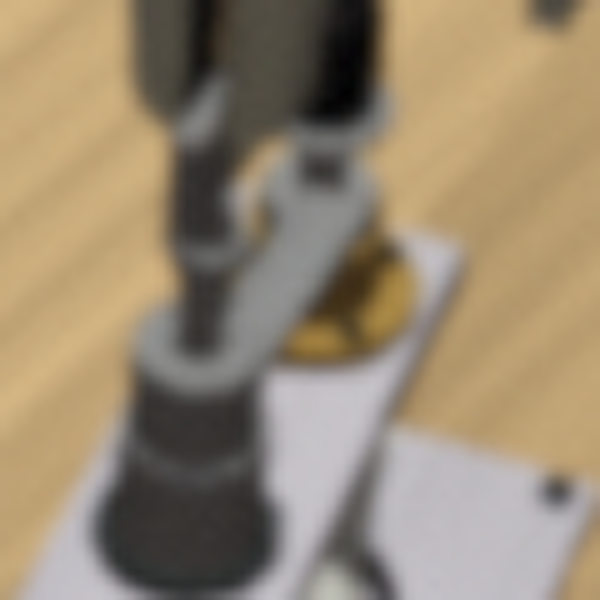

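View pics/e2.png

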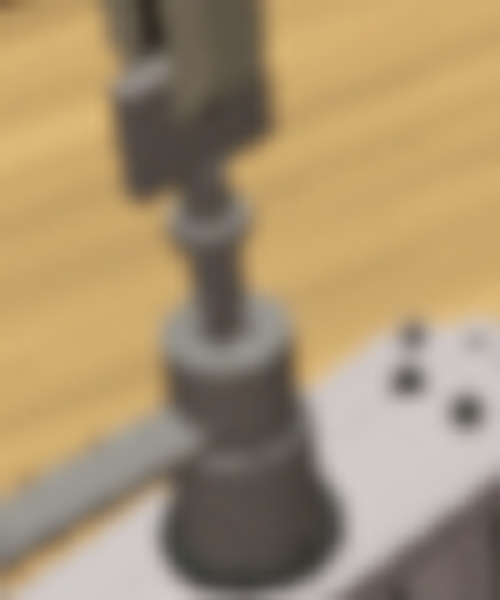

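Emit:
servo_tool(plan=[0,0.2,1,0,0,0,0,0,0.2,3,0,0,0,0,0,0.2,5,0,0,0,0,0,0.2,7,0,0,0,0,0,0.2,8,0,0,0,0,0,0.2,9,0,0,0,0,0,0.2,9,0,0,0,0,0,0.2,9,0,0,0,0])

```text
time: 12.55
eef_pos: [0.5363, -0.119, 0.2254]
eef_rot: [0.629, 0.777, 0.0, 0.0]
contact_force: [0.1, 0.1, -1.5]
width: 0.081
```

```bash
python3 -c "
from h import *
st();print(row((.5365,-.119,.207),1.78))"
```

```text
12.55 [ 0.5363 -0.119   0.2254] yaw 1.7798702980778467 F [ 0.1053  0.0778 -1.4936] M [-0.0282 -0.1068  0.0266] w 7.49213626084039 q [ 0.5072  0.4645 -0.4981  1.6621  0.2454  1.0775  0.1457]
[-0.028  0.173 18.406  0.    -0.    -0.   ]
```

Emit:
servo_tool(plan=[0,0.1,3,0,0,0,0,0,0.1,6,0,0,0,0,0,0.1,9,0,0,0,0,0,0.1,12,0,0,0,0,0,0.1,15,0,0,0,0,0,0.1,17,0,0,0,0,0,0.1,18,0,0,0,0,0,0.1,18,0,0,0,0])

```text
time: 13.35
eef_pos: [0.5363, -0.119, 0.2072]
eef_rot: [0.629, 0.777, -0.0, -0.0]
contact_force: [-0.6, 0.4, -1.0]
width: 0.077
```

```bash
python3 -c "
from h import *
st();print(row((.5365,-.119,.207),1.78))"
```

```text
13.35 [ 0.5363 -0.119   0.2072] yaw 1.7799079460652503 F [-0.6084  0.4427 -0.9529] M [ 0.005  -0.1336 -0.0336] w 7.187833158310501 q [ 0.5024  0.4821 -0.4922  1.6891  0.2575  1.0355  0.1344]
[-0.035  0.164  0.221 -0.    -0.    -0.   ]
```

Key essentially home; press lightly on to confirm the shoulder contact.

Emit:
servo_tool(plan=[0,0.1,0.5,0,0,0,0,0,0.1,1,0,0,0,0,0,0.1,1,0,0,0,0,0,0.1,1,0,0,0,0,0,0.1,1,0,0,0,0,0,0.1,1,0,0,0,0,0,0.1,1,0,0,0,0,0,0.1,1,0,0,0,0])

```text
time: 14.15
eef_pos: [0.5368, -0.119, 0.2068]
eef_rot: [0.629, 0.777, 0.0, 0.0]
contact_force: [-0.2, 0.1, 3.2]
width: 0.08
```

```bash
python3 -c "
from h import *
st()"
```

```text
14.15 [ 0.5368 -0.119   0.2068] yaw 1.7798796905697836 F [-0.1899  0.0907  3.187 ] M [-0.0601  0.0147 -0.0157] w 7.460017454867497 q [ 0.5021  0.4826 -0.492   1.6895  0.2581  1.0334  0.1338]
```

Emit:
servo_tool(plan=[0,0,0,0,0,0.08,0,0,0,0,0,0,0.16,0,0,0,0,0,0,0.24,0,0,0,0,0,0,0.32,0,0,0,0,0,0,0.4,0,0,0,0,0,0,0.48,0,0,0,0,0,0,0.56,0,0,0,0,0,0,0.64,0])

```text
time: 14.95
eef_pos: [0.537, -0.1185, 0.2067]
eef_rot: [0.843, 0.539, 0.001, 0.0]
contact_force: [-0.1, 0.8, 2.7]
width: 0.084
```

```bash
python3 -c "
from h import *
st();print(row((.5366,-.119,.2068),.46))"
```

```text
14.95 [ 0.537  -0.1185  0.2067] yaw 1.1374355409550199 F [-0.1452  0.8465  2.7271] M [ 0.111  -0.0583  0.0968] w 7.856116039679197 q [ 0.3936  0.461  -0.3238  1.693   0.1669  1.0137 -0.4204]
[-0.588 -0.137 -0.055  0.001 -0.001  0.677]
```

Emit:
servo_tool(plan=[0,0,0,0,0,0.08,0,0,0,0,0,0,0.16,0,0,0,0,0,0,0.24,0,0,0,0,0,0,0.32,0,0,0,0,0,0,0.42,0,0,0,0,0,0,0.52,0,0,0,0,0,0,0.62,0,0,0,0,0,0,0.7,0])

```text
time: 15.75
eef_pos: [0.5373, -0.1184, 0.2067]
eef_rot: [0.976, 0.217, 0.001, -0.0]
contact_force: [1.1, 1.0, 2.3]
width: 0.08
```

```bash
python3 -c "
from h import *
st();snap('side','t8');snap('scene','s8');crop('t8',250,90,350,190,6,'f1');crop('s8',120,160,240,260,6,'f2')"
```

```text
15.75 [ 0.5373 -0.1184  0.2067] yaw 0.43720470136650286 F [1.0692 1.0017 2.2999] M [ 0.1784 -0.1052  0.1316] w 7.444725280480795 q [ 0.2735  0.4478 -0.1427  1.6966  0.0723  1.0006 -1.0279]
```

View pics/f1.png

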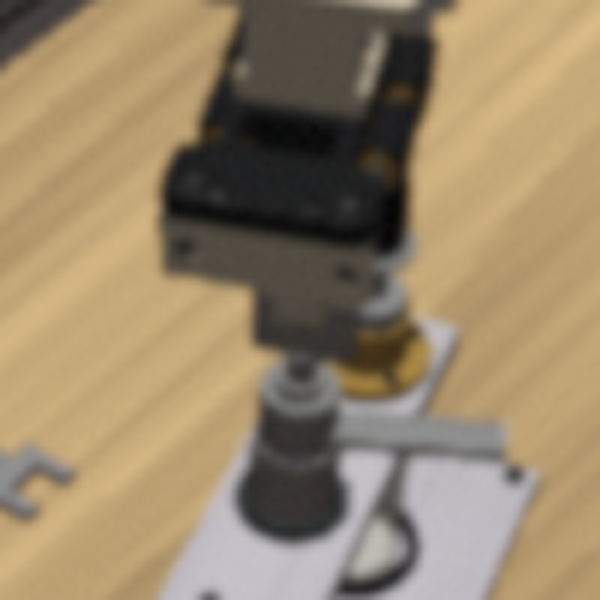

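View pics/f2.png

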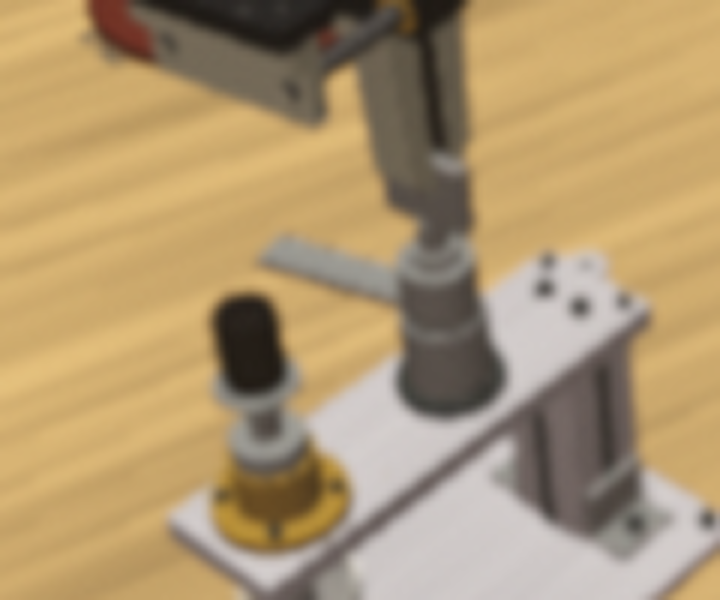

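Emit:
servo_tool(plan=[0,0,-0.5,0,0,0,0,0,0,-0.5,0,0,0,40,0,0,-0.5,0,0,0,40,0,0,-0.5,0,0,0,40,0,0,-0.5,0,0,0,40,0,0,-0.5,0,0,0,40,0,0,-0.5,0,0,0,40,0,0,-0.5,0,0,0,40])

```text
time: 16.65
eef_pos: [0.5364, -0.119, 0.2068]
eef_rot: [0.976, 0.218, -0.0, -0.0]
contact_force: [0.9, 0.6, -0.0]
width: 0.428
```

```bash
python3 -c "
from h import *
st();print(row((.563,-.2049,.30),.437))"
```

```text
16.65 [ 0.5364 -0.119   0.2068] yaw 0.43991122211735934 F [ 0.8948  0.6356 -0.0409] M [-0.0305  0.0232  0.0239] w 39.78586044858797 q [ 0.2745  0.4475 -0.143   1.6967  0.0732  1.0027 -1.0249]
[-12.547  89.031 -93.17   -0.      0.      0.003]
```

Emit:
servo_tool(plan=[0,0,-20,0,0,0,40,0,0,-50,0,0,0,40,0,0,-90,0,0,0,40,-5,30,-93,0,0,0,40,-10,70,-93,0,0,0,50,-12.5,89,-93,0,0,0,60,-12.5,89,-93,0,0,0,60,-12.5,89,-93,0,0,0,60])

```text
time: 17.45
eef_pos: [0.5629, -0.2039, 0.2995]
eef_rot: [0.976, 0.218, -0.0, -0.001]
contact_force: [0.7, 1.0, 0.2]
width: 0.641
```

```bash
python3 -c "
from h import *
st();snap('wrist','w9');crop('w9',170,110,340,260,4,'g1')"
```

```text
17.45 [ 0.5629 -0.2039  0.2995] yaw 0.4401379580148994 F [0.7193 0.9584 0.1816] M [ 0.0425 -0.0224 -0.0384] w 59.62045384659971 q [ 0.387   0.4581 -0.1228  1.4025  0.0552  1.2854 -0.8696]
```

View pics/w9.png

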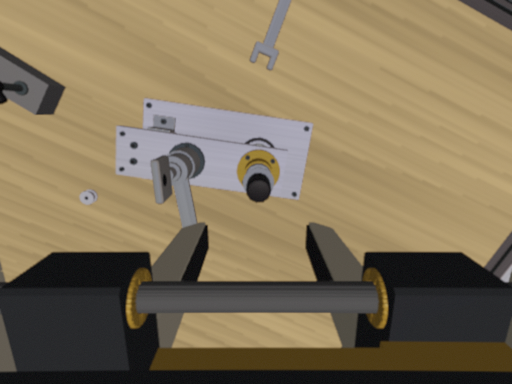

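View pics/g1.png

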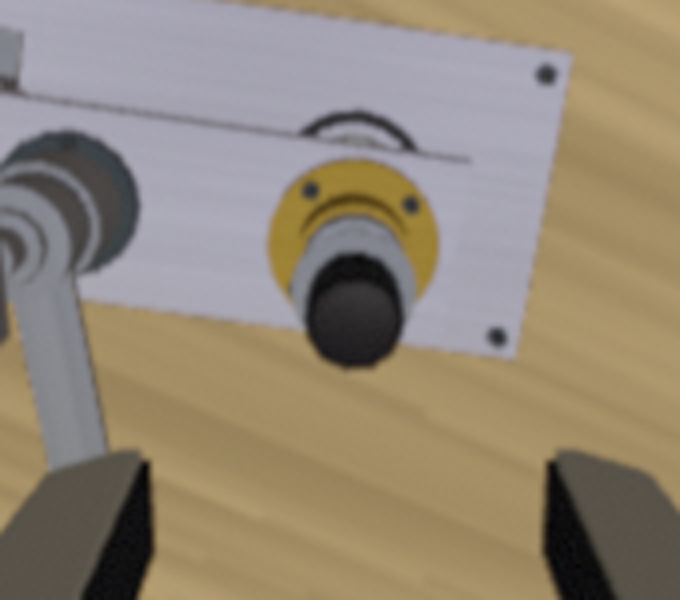

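```bash
python3 -c "
from h import *
E=lambda x,y:(170+x/4-.4,110+y/4-.4)
a=atz('w9',*E(354.5,321),.225);print(a)
for p in [(308,321),(401,321),(354,367)]: print(np.linalg.norm(atz('w9',*E(*p),.225)-a))
# collar/disc: guide flange centre z=~.13
print(row((.5632,-.2047,.190),.44))"
```

```text
[ 0.5643 -0.2044  0.225 ]
0.010892795782743823
0.010890232836626507
0.011305597391083612
[ -0.67    1.882 109.755  -0.002  -0.      0.002]
```

```bash
python3 -c "
from h import *
print(row((.564,-.2048,.190),.44))"
```

```text
[  0.011   2.315 109.754  -0.002  -0.      0.002]
```

Emit:
servo_tool(plan=[0,2,20,0,0,0,60,0,2,45,0,0,0,60,0,2,60,0,0,0,60,0,2,60,0,0,0,60,0,2,60,0,0,0,60,0,2,60,0,0,0,60,0,2,60,0,0,0,60,0,2,60,0,0,0,60])

```text
time: 18.3
eef_pos: [0.5643, -0.2067, 0.2407]
eef_rot: [0.976, 0.218, 0.001, 0.0]
contact_force: [0.0, -0.5, 0.5]
width: 0.647
```

```bash
python3 -c "
from h import *
st();print(row((.564,-.2048,.190),.44));snap('wrist','w10');crop('w10',190,130,320,280,5,'g2')"
```

```text
18.3 [ 0.5643 -0.2067  0.2407] yaw 0.43992623951190124 F [ 0.0359 -0.4565  0.4856] M [ 0.0038 -0.0464  0.0406] w 60.14704728150759 q [ 0.3894  0.4983 -0.1209  1.5022  0.0633  1.1434 -0.8739]
[ 0.437 -1.886 50.714  0.001 -0.001 -0.   ]
```

View pics/g2.png

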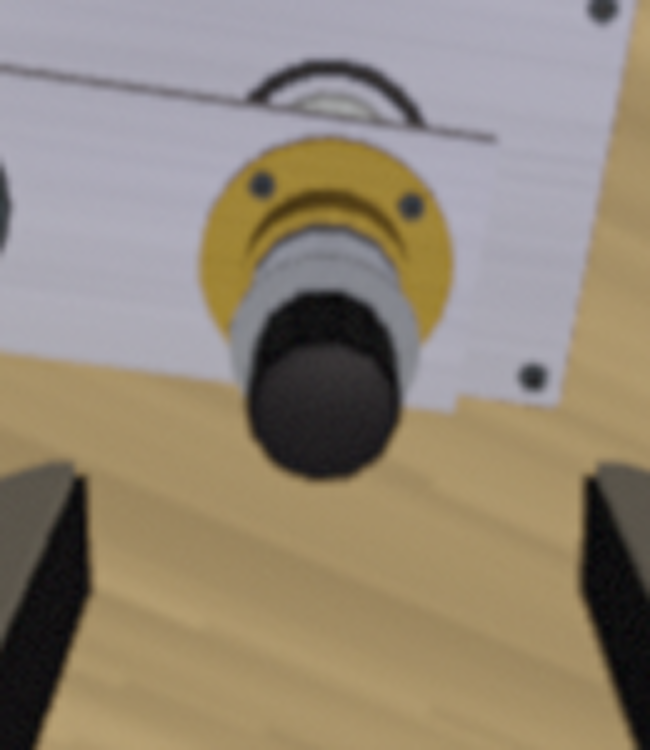

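Emit:
servo_tool(plan=[0.4,-1.9,5,0,0,0,60,0.4,-1.9,15,0,0,0,60,0.4,-1.9,30,0,0,0,60,0.4,-1.9,45,0,0,0,55,0.4,-1.9,51,0,0,0,45,0.4,-1.9,51,0,0,0,40,0.4,-1.9,51,0,0,0,36,0.4,-1.9,51,0,0,0,32], grip_force=8)

```text
time: 19.15
eef_pos: [0.564, -0.2049, 0.1896]
eef_rot: [0.976, 0.218, 0.001, 0.0]
contact_force: [0.6, -0.7, -0.4]
width: 0.363
```

```bash
python3 -c "
from h import *
st();print(row((.564,-.2048,.190),.44));snap('wrist','w11');crop('w11',190,130,320,280,5,'g3')"
```

```text
19.15 [ 0.564  -0.2049  0.1896] yaw 0.4398569126316758 F [ 0.6304 -0.709  -0.4404] M [-0.0149  0.011   0.0007] w 33.71647832082577 q [ 0.3859  0.5405 -0.119   1.5806  0.0715  1.0231 -0.8844]
[-0.001 -0.105 -0.371  0.001 -0.001 -0.   ]
```

View pics/g3.png

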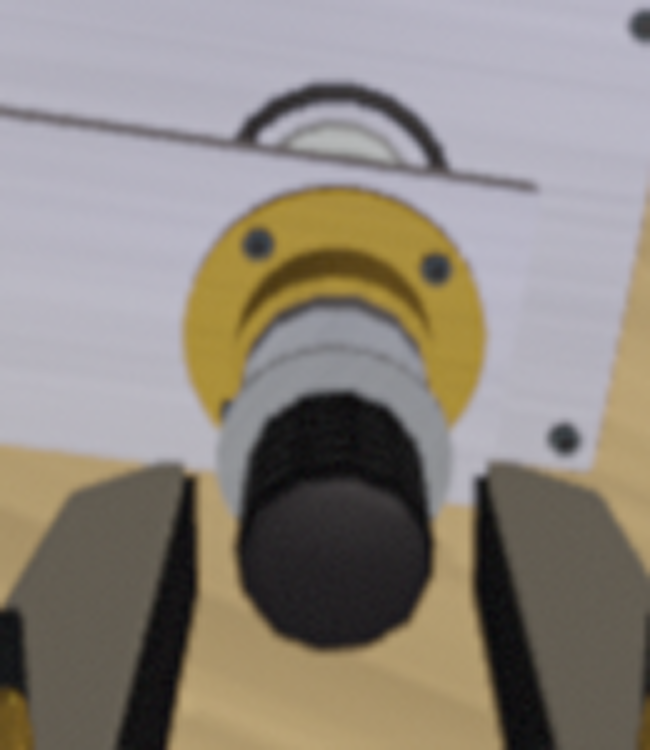

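```bash
python3 -c "
from h import *
E=lambda x,y:(190+x/5-.4,130+y/5-.4)
a=atz('w11',*E(335.5,562),.225);print(a); print(row((a[0],a[1],.19),.44))"
```

```text
[ 0.5642 -0.2046  0.225 ]
[ 0.233 -0.165 -0.327  0.001 -0.001 -0.   ]
```

Emit:
servo_tool(plan=[0,0,0,0,0,0,28,0,0,0,0,0,0,25,0,0,0,0,0,0,23,0,0,0,0,0,0,20,0,0,0,0,0,0,20,0,0,0,0,0,0,15,0,0,0,0,0,0,10,0,0,0,0,0,0,10], grip_force=10)

```text
time: 20.0
eef_pos: [0.5637, -0.2049, 0.1891]
eef_rot: [0.976, 0.218, 0.0, 0.0]
contact_force: [0.2, -0.1, 1.9]
width: 0.258
```

```bash
python3 -c "
from h import *
st()"
```

```text
20.0 [ 0.5637 -0.2049  0.1891] yaw 0.4397701662102382 F [ 0.2168 -0.135   1.8511] M [-0.0883 -0.0419  0.0786] w 23.954862642133204 q [ 0.3859  0.541  -0.1188  1.5812  0.0717  1.0229 -0.8844]
```

Emit:
servo_tool(plan=[0,0,0,0,0,0,10,0,0,0,0,0,0,10,0,0,-1,0,0,0,10,0,0,-3,0,0,0,10,0,0,-6,0,0,0,10,0,0,-9,0,0,0,10,0,0,-12,0,0,0,10,0,0,-12,0,0,0,10], grip_force=30)

```text
time: 20.8
eef_pos: [0.5635, -0.2044, 0.2013]
eef_rot: [0.976, 0.218, 0.0, -0.0]
contact_force: [0.4, -0.4, -2.9]
width: 0.251
```

```bash
python3 -c "
from h import *
st();print(row((.564,-.2048,.274),.44))"
```

```text
20.8 [ 0.5635 -0.2044  0.2013] yaw 0.44001339678862933 F [ 0.3746 -0.3753 -2.9443] M [-0.0205 -0.0327  0.0306] w 23.34641817285784 q [ 0.3863  0.5294 -0.1199  1.5647  0.0691  1.0514 -0.8825]
[  0.326   0.518 -72.665  -0.     -0.      0.   ]
```

Emit:
servo_tool(plan=[0,0,-5,0,0,0,10,0,0,-10,0,0,0,10,0,0,-15,0,0,0,10,0,0,-20,0,0,0,10,0,0,-25,0,0,0,10,0,0,-30,0,0,0,10,0,0,-35,0,0,0,10,0,0,-37,0,0,0,10])

```text
time: 21.6
eef_pos: [0.5638, -0.2048, 0.2386]
eef_rot: [0.976, 0.218, 0.0, 0.0]
contact_force: [-0.1, 0.5, -2.4]
width: 0.248
```

```bash
python3 -c "
from h import *
st();print(row((.564,-.2048,.274),.44))"
```

```text
21.6 [ 0.5638 -0.2048  0.2386] yaw 0.4398473796889208 F [-0.0902  0.5213 -2.4471] M [ 0.0527 -0.0116  0.0219] w 23.018046303845512 q [ 0.3871  0.4983 -0.1211  1.5084  0.0636  1.1377 -0.877 ]
[  0.241   0.084 -35.387   0.001  -0.001  -0.   ]
```

Emit:
servo_tool(plan=[0,0,-5,0,0,0,10,0,0,-10,0,0,0,10,0,0,-15,0,0,0,10,0,0,-20,0,0,0,10,0,0,-25,0,0,0,10,0,0,-30,0,0,0,10,0,0,-34,0,0,0,10,0,0,-35,0,0,0,10])

```text
time: 22.4
eef_pos: [0.5638, -0.2049, 0.2736]
eef_rot: [0.976, 0.218, 0.001, 0.0]
contact_force: [-0.8, -0.1, -3.0]
width: 0.247
```

Emit:
servo_tool(plan=[0,0,0,0,0,0,10,0,0,0,0,0,0,10,0,0,0,0,0,0,10,0,0,0,0,0,0,10,0,0,0,0,0,0,10,0,0,0,0,0,0,10,0,0,0,0,0,0,10,0,0,0,0,0,0,10])

```text
time: 23.2
eef_pos: [0.5635, -0.2047, 0.2728]
eef_rot: [0.976, 0.218, 0.0, -0.0]
contact_force: [-0.2, 0.2, -2.5]
width: 0.244
```

```bash
python3 -c "
from h import *
st();snap('side','t12');snap('scene','s12');st();crop('t12',250,50,350,190,4,'k1');crop('s12',120,130,260,310,4,'k2')"
```

```text
23.2 [ 0.5635 -0.2047  0.2728] yaw 0.4398391175597365 F [-0.181   0.2237 -2.5431] M [-0.0121  0.0802  0.014 ] w 22.668784904763818 q [ 0.3871  0.4744 -0.1217  1.4505  0.059   1.2203 -0.8725]
23.3 [ 0.5635 -0.2048  0.2729] yaw 0.4398132736709225 F [ 0.2022 -0.1661 -2.992 ] M [-0.0045  0.0002  0.0178] w 23.019377305531975 q [ 0.3871  0.4743 -0.1217  1.4505  0.059   1.2204 -0.8725]
```

View pics/k1.png

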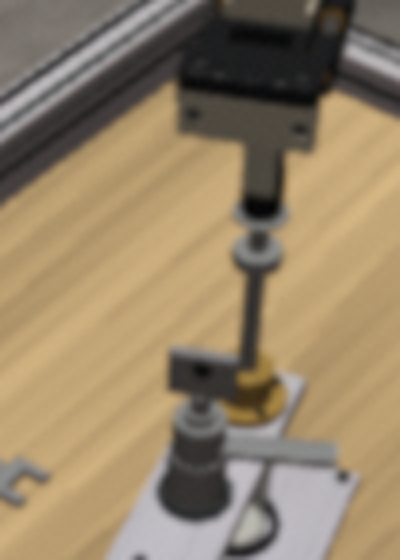

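View pics/k2.png

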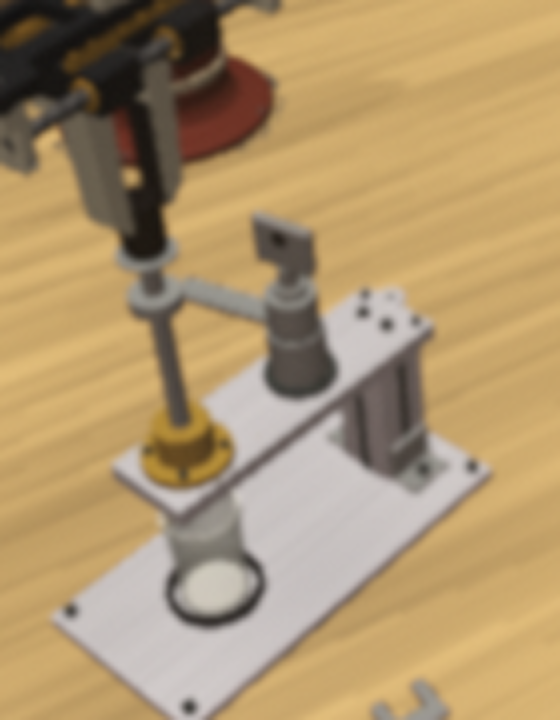

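```bash
python3 -c "
from h import *
a=('side0' and 't12',250+258/4-.4,50+244/4-.4); b=('s12',120+155/4-.4,130+288/4-.4)
print('collar top (expect z~.249)',tri([a,b]))
t=[('t12',250+336/4-.4,50+452/4-.4),('s12',120+186/4-.4,130+288/4-.4)]
for x in [('t12',250+338/4-.4,50+444/4-.4)]:
  p=atz(*x,.173); d=p-np.array([.5365,-.119,.173]); print('tongue corner',p,np.linalg.norm(d),np.arctan2(d[1],d[0]))
print('shoulder-ish', proj('s12',(.5365,-.119,.198)),proj('t12',(.5365,-.119,.198)))
"; python3 -c "
from h import *
st()"
```

```text
collar top (expect z~.249) (array([ 0.5643, -0.2042,  0.251 ]), [array([ 0.2439, -0.127 ]), array([0.2905, 0.102 ])])
tongue corner [ 0.4741 -0.1673  0.173 ] 0.07890320006379034 -2.4821259184733186
shoulder-ish [191.8616 200.4921] [300.6038 152.0323]
23.3 [ 0.5635 -0.2048  0.2729] yaw 0.4398132736709225 F [ 0.2022 -0.1661 -2.992 ] M [-0.0045  0.0002  0.0178] w 23.019377305531975 q [ 0.3871  0.4743 -0.1217  1.4505  0.059   1.2204 -0.8725]
```

```bash
python3 -c "
from h import *
st(); print(close_job()); st()"
```

```text
23.3 [ 0.5635 -0.2048  0.2729] yaw 0.4398132736709225 F [ 0.2022 -0.1661 -2.992 ] M [-0.0045  0.0002  0.0178] w 23.019377305531975 q [ 0.3871  0.4743 -0.1217  1.4505  0.059   1.2204 -0.8725]
the job is handed in; nothing more can be done
None
the job is handed in; nothing more can be done
```

I handed the job in at 23.3 s. The probe is drawn up and held in the gripper, and the key is home in the turned lock. No verdict came back, so all I have is my own checks.

**What I did:**
1. I took the grey flat-bowed key from the tool block and pushed it home. The shoulder touched at the expected height, with about 4 N on the wrist.
2. I turned the key about 1.34 rad clockwise and let go of it.
3. I gripped the knob centred and drew the probe about 84 mm straight up. It is held there with a 30 N grip.

**Last checks:**
- **Lock:** the pictures show the tongue well away from the probe, at about 1.3 rad. The key is still seated in the lock.
- **Probe height:** the collar top measured 251 mm above the table, where the lift predicted 249 mm. That puts the tip at about 115 mm, inside the 90 to 145 mm window.
- **Forces:** wrist forces sideways were below 1 N throughout the lift, so the guide was hardly loaded. The upright load was steady at about 3 N, which is the probe's weight.
- **Surroundings:** the cup still stands in its nest. I saw no bystander moved, but the last pictures were only cropped to the station, so I did not check the others again.

**Disagreement:** my position measurements differed between cameras by 1 to 2 mm, which matches the calibration tolerance. I settled the lock position by viewing it from two wrist angles, and those agreed within 0.2 mm.

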